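Set a grand wippen to the gauge needle and brake the turntable

ROBOT

A 6-joint arm with a two-finger parallel gripper is mounted at the origin on the work surface. World frame = base frame: x ahead of the robot, y to its left, z up, the work surface at z = 0. Lengths are in mm, angles in rad, forces in N, time in s.
With the tool pointing down it reaches from about 350 to 925 mm from the base axis. Payload 6.4 kg.
Tool frame: the origin (TCP) lies where the fingers leave the gripper's body, on its centre line; the fingertips stand 73 mm ahead of it and the grasp point (between the pads) lies 54 mm ahead of it (robot.nose_length is the distance from the TCP to the fingertips, in mm); z points along the fingers, y is the line along which they close (so a half turn about z gives the same grasp; the last joint's range is limited). The gripper opens to 85 mm and grips with 20 to 120 N. Pads are 22 mm wide; open, the fingers measure 114 mm over their backs; the gripper's body (76 mm by 85 mm) begins 54 mm behind the grasp point. The pads swing forward as they close: fully open they stand 13 mm farther back than shut.
Start: joints at [0.987, 0.245, 1.558, -0, 1.339, -0.174], TCP at [258.976, 596.193, 303.89] pointing down, gripper open.
Joint ranges: [-3.13, 3.13], [-1.02, 2.26], [0.13, 2.54], [-0.95, 4.09], [0.21, 2.88], [-2.74, 2.74]. Speed limits (rad/s): [2.57, 2.57, 3.14, 3.14, 3.14, 3.14].

INTERFACE

Orientations are given as [roll, pitch, yaw] about the fixed x, y, z axes, in that order (R = Rz(yaw) Ry(pitch) Rx(roll)).
In Python, from plant import robot gives the robot as it stands.
- The arm moves only by the tool drive_tool, never from a script. Its argument "moves" is a list of rows, each a list of 5 numbers: the opening, from 0 (shut) to 1 (fully open), then the shift along the world's x, y, z in cm, then the turn about the world's z in rad. A call has 1 to 10 rows; each row shifts and turns the commanded pose from where the row before left it; what a row does not reach is not made up. A row lasts 1/12 s, in which the tool goes at most 41.7 mm and 7.16 degrees, less where a joint would pass 70% of its speed; a pose out of reach is approached as far as the arm can. A call is refused whole if a number of a shift passes 4.17 or a number of a turn 0.125, either way. A call with a gripper value outside its range is refused whole. The fingers move at their own pace and stop on an object; "newtons" is the grip in N (left out, the last holds). Time passes only in rows, so rows that do not move let the fingers close. It gives the time, the measured TCP pose, the force, the opening and the grip force at its end, in the units of the state.
- robot.sense(): the state, without advancing time (a new reading comes with each control period).
- robot.snapshot(name): name is "side" or "top"; returns a dict with "color" (384x512x3 uint8, red, green, blue), "camera_matrix" (3x3 intrinsics, pixels), "camera_from_world" (4x4, takes a point from world to camera coordinates). Camera axes: x right, y down, z forward; pixel columns grow to the right and rows downward; lengths in mm; the calibration is good to about 2 mm. A picture is of the moment at which its call begins. There is no depth.
- robot.close_job(): hands the job in; it is judged then, once.
Trained networks look in a picture, given as the dict that the camera call returned (one of the last four; its "shot" number tells which), for a name from the list of things; names that differ only in an ending like _2 or _b are one class to them, and where a whole thing is asked for, a point or a joint stands for the part that bears it (a point fixed in the world has none). Each returns a list of dicts, best first, with "p" (0 to 1); they miss things now and then, are a little off and sometimes report something else, mostly with a low value. They report only what shows in the picture. A call takes as long as a camera call. They do not tell look-alikes from the thing itself.
- robot.recognise(name, picture): "point" ([x, y, z] in mm, in the coordinates of the camera as it stood for that picture, good to about 4 mm: the middle of the surface that is visible of it).
- robot.regions_of(name, picture): "region" (384x512 bool, what is visible of it).
- robot.pinpoint(name, picture): "point" ([x, y, z] in mm, in the coordinates of the camera as it stood for that picture, good to about 4 mm: a listed point, or the origin of a listed thing).
The state is a dict: "t": time; "q": joint angles; "qvel": joint speeds; "tau": joint torques, N m; "position": TCP position; "ee_rot": TCP orientation; "contact_force": force on the tool from outside, world axes, zero at the start; "torque": the same for the moment, N m; "width": finger opening in mm; "grasp_force": force on a finger pad.
Only numpy, scipy, OpenCV 4.12 (cv2) and the standard library are available. Lean on these libraries where they do the work, as an engineer would, in place of code of your own. Each camera call takes 0.05 s, during which the arm holds its last target. There are 200 camera calls.

TASK

The brake is off: turn the turntable by its upright knob until the toe of the wippen's jack points exactly at the tip of the gauge needle, and then push the brake lever all the way over to its other stop so that the turntable is set there. Do not touch the wippen, do not turn the table once the brake is on, and leave the other things on the bench where they are.

Things in the scene. Friction and masses are not known exactly. Their poses are not given: they have to be found in the camera images.
- foot: black cast-iron foot of the turntable, 176 mm across, fixed to the bench. Origin on the bench at the turntable's axis, z up; its yaw also gives the brake lever's direction: the lever swings in the foot's x-z plane, towards the foot's +x.
- turntable (a joint): angle of the turntable's round beech top (200 mm across, 16 mm thick, its upper face 57 mm above the bench) against the foot, rad, growing counter-clockwise seen from above. At 0 the jack toe points along the foot's +x. It turns freely with slight friction, without end stops, and stays where it is left.
- wippen: grand action wippen: slim wooden part on edge along a diameter of the beech top, 10 mm wide, 62 mm tall; a 40 mm wide clamp at one end, the upright jack with its projecting toe at the other. Origin on the beech top at the turntable's axis; its +x runs along the wippen to the jack toe, z up. It spans x = -29 mm (clamp) to 90 mm (toe) and turns with the top.
- jack_toe (a point): outer end of the jack toe, a wooden finger 8 mm wide and 7 mm high that points outward, 90 mm from the turntable's axis and 83.5 mm above the bench; it belongs to the wippen.
- needle (a point): tip of the gauge's horizontal steel needle, 108 mm from the turntable's axis and 83.5 mm above the bench, just outside the edge of the beech top. The needle (10 mm thick, tapering to 3 mm) points at the turntable's axis.
- gauge: the needle gauge, fixed to the bench: iron block 55 x 65 x 26 mm, centred 190 mm from the turntable's axis, with a 12 mm steel post up to 121 mm and the needle on a brass clamp. Origin on the bench at the turntable's axis (not at the block); its +x points from the axis to the needle.
- knob_grip (a point): grip point on the axis of the turning knob, 28 mm above the beech top (85 mm above the bench). The knob is an upright plain steel cylinder 18 mm across, 46 mm high (top 103 mm above the bench), 80 mm from the turntable's axis, straight across from the jack toe; it spins freely on its own pin, so a gripper may keep its direction while the table turns.
- brake (a joint): brake lever, rad: 0 = off (leaning to the foot's -x), 1.0 = on (leaning to the foot's +x, at its stop). It stays where it is left. It hinges about the foot's y axis, 22 mm above the bench.
- brake_tip (a point): centre of the dark wooden ball, 26 mm across, at the end of the brake lever: a steel rod 10 mm thick and 80 mm long from its pivot, on an iron block (70 x 50 x 25 mm) beside the turntable, 165 mm from the axis. The ball's centre is 92 mm above the bench at either stop and 102 mm at mid swing; from stop to stop it travels 77 mm.
- tin_box: open tin box of brass flanges, 85 x 65 x 34 mm, loose bystander; origin under its centre.
- plumb_bob: brass plumb bob lying on its side, 76 mm long, 28 mm thick, loose bystander; origin on the bench under its middle.
- pewter_pot: dull pewter pot, 80 mm across, 85 mm tall, loose bystander; origin under its centre.
- calipers: flat steel calipers, 150 mm long, 8 mm thick, loose bystander; origin on the bench under the middle of the beam.
- key_weight: grey turned key weight with a small grip, 36 mm across, 42 mm tall, loose bystander; origin under its centre.
- voicing_tool: voicing tool with a dark wooden handle lying on the bench, 170 mm long, 26 mm thick, loose bystander; origin on the bench under its middle.
- hammer_shank: piano hammer on its shank lying on the bench, 150 mm long, loose bystander; origin on the bench under the middle of the shank.
There are look-alikes about, which are no part of the job. Leave any blue look-alike of the gauge alone.

How it is judged:
By the outcome, as a careful person would: the job done as asked, in the order asked, and still so for the second after the job is handed in, with the robot touching nothing.
It also fails if it takes over 53 s, if anything falls off the work surface, if the arm or the gripper's body presses on something with over 40 N, if the wrist force passes 120 N, or if a joint passes its speed limit or range.

## Working session

There is one attempt and no reset: what is moved stays moved. The work goes in short steps, Python scripts to look and compute and a tool call to move; the robot and the scene stay as the last step left them, time stands still between calls to the robot, and variables do not carry over. Pictures are saved under pics/ and viewed, at most 10 in all, crops included, and the job is handed in when it is done.

Besides the shell and the picture viewer there is one more tool, called after "Call:" by a JSON object that holds its "api" and its "payload", one argument or row to a line. drive_tool: Moves the arm, as the interface text tells. Its arguments: {"type":"object","properties":{"moves":{"type":"array","items":{"type":"array","items":{"type":"number"}}},"newtons":{"type":"number"}},"required":["moves"]}

```bash
mkdir -p pics
cat > h.py <<'E'
from plant import robot
import numpy as np, cv2
def snap(n,save=None):
    s=robot.snapshot(n)
    if save: cv2.imwrite('pics/'+save,cv2.cvtColor(s['color'],cv2.COLOR_RGB2BGR))
    return s
def world(s,p):
    return (np.linalg.inv(s['camera_from_world'])@np.r_[p,1])[:3]
def proj(s,p):
    c=(s['camera_from_world']@np.r_[p,1])[:3]; u=s['camera_matrix']@c; return u[:2]/u[2]
def ray(s,uv,z):
    T=np.linalg.inv(s['camera_from_world']); d=T[:3,:3]@np.linalg.inv(s['camera_matrix'])@np.r_[uv,1]; o=T[:3,3]
    return o+d*(z-o[2])/d[2]
E
python3 - <<'E'
from h import *
np.set_printoptions(precision=1,suppress=True)
for n in ('top','side'):
    s=snap(n,n+'1.png')
    for o in ('foot','gauge','needle','jack_toe','knob_grip','brake_tip','wippen'):
        for r in robot.pinpoint(o,s)[:3]:
            w=world(s,r['point']); print(n,o,round(r['p'],2),w,proj(s,w))
E
```

```text
top foot 0.73 [ 539.3 -153.6   -1. ] [283.2 170.3]
top gauge 0.55 [509.7 -67.7  82.2] [259.2 176.2]
top needle 0.91 [586.1 -56.7  84.8] [255.6 153.2]
top needle 0.88 [ 250.4 -242.6   80.9] [313.6 254.4]
top needle 0.64 [385.4  76.5  82.5] [215.8 214.2]
top jack_toe 0.5 [510.  -69.7  82.3] [259.8 176.1]
top knob_grip 0.57 [ 565.2 -231.3   84.7] [308.3 158.9]
top knob_grip 0.31 [585.6 -61.5  88.3] [257.1 153.2]
top brake_tip 0.61 [458.3   9.1  99.3] [235.9 191.5]
top brake_tip 0.35 [ 599.  -389.4   -0.4] [349.5 152.8]
top wippen 0.7 [ 543.  -154.1   52.2] [284.4 167.2]
side foot 0.57 [ 537.4 -152.7   -1.3] [257.8 186.1]
side needle 0.79 [ 252.  -245.3   85. ] [328.8 176.3]
side needle 0.62 [ 200.5 -436.8   85.5] [354.5 161.2]
side brake_tip 0.6 [ 458.6 -348.9   -0.5] [292.7 171.9]
side brake_tip 0.55 [458.7   6.   94.8] [256.8 187.8]
```

View pics/top1.png

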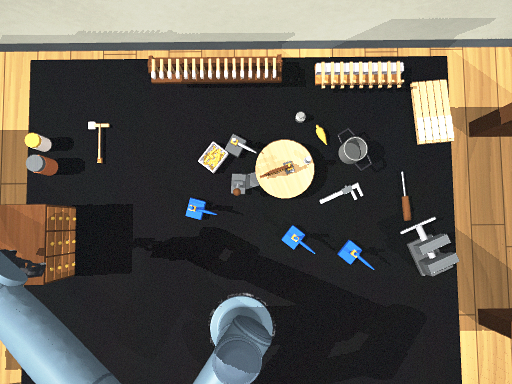

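View pics/side1.png

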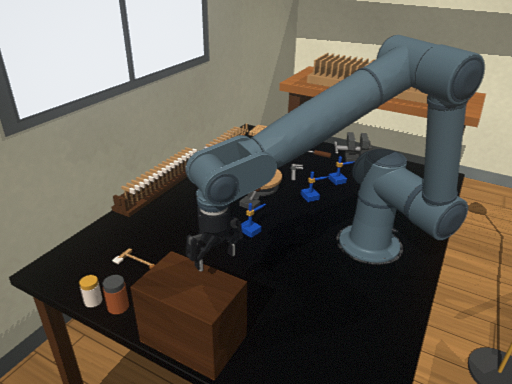

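```bash
cat > m.py <<'E'
from h import *
import sys
np.set_printoptions(precision=1,suppress=True)
s=snap('top'); img=s['color'].copy()
hsv=cv2.cvtColor(img,cv2.COLOR_RGB2HSV)
c=img[115:215,190:330]; c=cv2.resize(c,None,fx=5.7,fy=5.7,interpolation=cv2.INTER_CUBIC)
cv2.imwrite('pics/'+sys.argv[1],cv2.cvtColor(c,cv2.COLOR_RGB2BGR))
acc={}
for k in range(5):
    if k: s=snap('top')
    for o in ('foot','needle','jack_toe','knob_grip','brake_tip','wippen'):
        for r in robot.pinpoint(o,s):
            w=world(s,r['point'])
            if r['p']>.3 and np.hypot(*(w[:2]-[539,-153]))<220: acc.setdefault(o,[]).append(w)
for o in acc: print(o,len(acc[o]),np.median(acc[o],0),np.std(acc[o],0))
E
python3 m.py crop1.png; python3 -c "
from h import *
print(robot.sense()['ee_rot'],robot.sense()['width'],robot.sense()['t'])"
```

```text
foot 6 [ 536.9 -155.6    0.1] [71.7 21.8  0.9]
needle 8 [586.3 -60.3  84. ] [46.9 96.6 36.8]
knob_grip 5 [ 566.4 -231.3   83.4] [2.1 1.  1.4]
brake_tip 5 [456.8   6.2  98.3] [  0.7 141.   40.5]
wippen 6 [ 541.5 -154.    54.5] [12.2 31.2 10.6]
jack_toe 4 [508.8 -69.9  82.9] [1.8 1.5 1.5]
[-3.14158004e+00  2.11839808e-05  2.73179298e+00] 85.24466425369593 2.55
```

View pics/crop1.png

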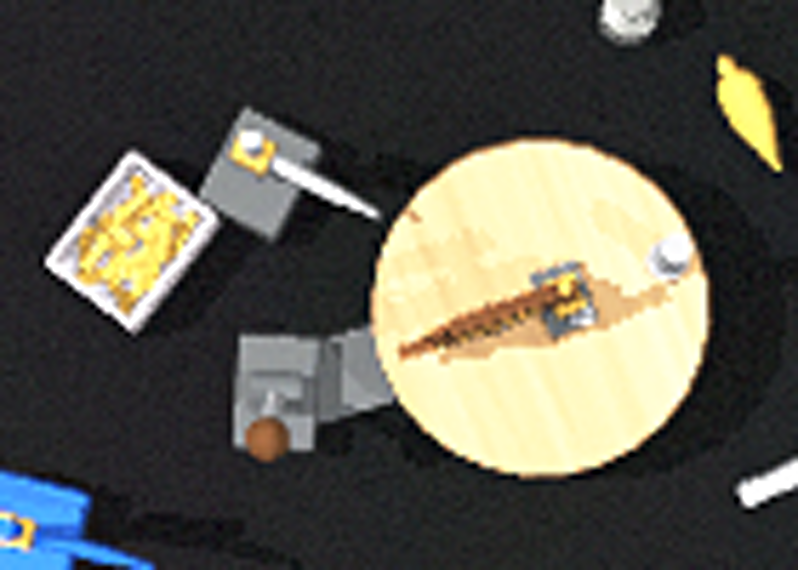

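```bash
cat > f.py <<'E'
from h import *
np.set_printoptions(precision=2,suppress=True)
S=[snap('top') for _ in range(6)]; s=S[0]
im=np.mean([x['color'].astype(float) for x in S],0); im8=im.astype(np.uint8)
hsv=cv2.cvtColor(im8,cv2.COLOR_RGB2HSV)
# circle: fit radius/centre so that projected rim matches brightness edge
from scipy.ndimage import map_coordinates,gaussian_filter
from scipy.optimize import least_squares
g=im[...,0]
pts=[]
c0=np.array([540,-154.])
for a in np.linspace(0,2*np.pi,90,endpoint=False):
    rr=np.arange(85,116,.5)
    uv=np.array([proj(s,[c0[0]+r*np.cos(a),c0[1]+r*np.sin(a),57]) for r in rr])
    v=map_coordinates(g,[uv[:,1],uv[:,0]],order=1)
    d=np.diff(gaussian_filter(v,2)); k=d.argmin()
    if d[k]<-8: pts.append([c0[0]+rr[k]*np.cos(a)+.25*np.cos(a),c0[1]+(rr[k]+.25)*np.sin(a)])
pts=np.array(pts)
r=least_squares(lambda p:np.hypot(pts[:,0]-p[0],pts[:,1]-p[1])-p[2],[540,-154,100],loss='soft_l1',f_scale=1)
C=r.x[:2]; print('axis',r.x,len(pts))
# nets
acc={}
for x in S[-4:]:
    for o,z in (('needle',83.5),('jack_toe',83.5),('knob_grip',85),('brake_tip',92)):
        for q in robot.pinpoint(o,x):
            w=world(x,q['point']); w=ray(x,proj(x,w),z)
            if q['p']>.3: acc.setdefault(o,[]).append(w[:2])
exp=dict(needle=[586,-58],jack_toe=[509,-70],knob_grip=[566,-231],brake_tip=[457,6])
for o in acc:
    v=np.array(acc[o]); e=v[np.hypot(*(v-exp[o]).T)<(25 if o in('needle','brake_tip') else 400)]
    e=e[np.abs(np.hypot(*(e-C).T)-np.hypot(*(np.array(exp[o])-C)))<25]
    m=np.median(e,0)-C; print(o,len(e),m+C,np.hypot(*m),np.degrees(np.arctan2(m[1],m[0])))
# needle by ridge: angle of brightest across at given radii, z=83.5
na=np.arctan2(*(np.array(exp['needle'])-C)[::-1])
A=np.radians(np.arange(-14,14,.1)); out=[]
for rad in np.arange(112,160,3):
    uv=np.array([proj(s,[C[0]+rad*np.cos(na+a),C[1]+rad*np.sin(na+a),83.5]) for a in A])
    v=map_coordinates(im.min(2),[uv[:,1],uv[:,0]],order=1); v=np.clip(v-70,0,None)
    k=v.argmax(); w=np.where(np.abs(A-A[k])<np.radians(6),v,0)
    out.append([rad,np.degrees(na+(w*A).sum()/w.sum()),v.max()])
print(np.array(out))
np.save('im.npy',im)
E
python3 f.py
```

```text
axis [ 538.19 -153.26  100.31] 90
needle 4 [586.45 -59.42] 105.52400847990968 62.78299415138534
jack_toe 4 [509.35 -69.71] 88.38240891303556 109.04373603180008
knob_grip 4 [ 566.09 -229.44] 81.12784499600438 -69.88087546629941
brake_tip 4 [458.13   6.95] 179.10042791627657 116.55032104116418
[[112.    61.87 177.61]
 [115.    61.91 146.28]
 [118.    61.74 166.67]
 [121.    61.94 183.37]
 [124.    61.95 184.44]
 [127.    61.73 183.61]
 [130.    61.94 184.94]
 [133.    62.14 184.8 ]
 [136.    61.96 184.99]
 [139.    62.03 185.  ]
 [142.    62.01 184.99]
 [145.    61.97 184.99]
 [148.    62.04 184.98]
 [151.    61.97 185.  ]
 [154.    61.98 184.99]
 [157.    62.14 185.  ]]
```

Call:
{"api": "drive_tool", "payload": {
  "moves": [
    [1,1.4,-3.75,0,-0.12],
    [1,1.4,-3.75,0,-0.12],
    [1,1.4,-3.75,0,-0.12],
    [1,1.4,-3.75,0,-0.12],
    [1,1.4,-3.75,0,-0.12],
    [1,1.4,-3.75,0,-0.12],
    [1,1.4,-3.75,0,-0.12],
    [1,1.4,-3.75,0,-0.12],
    [1,1.4,-3.75,0,-0.12],
    [1,1.4,-3.75,0,-0.12]
  ]
}}

```text
t: 4.48
position: [399.2, 219.4, 304.2]
ee_rot: [3.141, -0.0, 1.526]
contact_force: [1.2, -0.5, 0.0]
width: 85.2
grasp_force: 0.0
```

Call:
{"api": "drive_tool", "payload": {
  "moves": [
    [1,1.4,-3.75,0,0],
    [1,1.4,-3.75,0,0],
    [1,1.4,-3.75,0,0],
    [1,1.4,-3.75,0,0],
    [1,1.4,-3.75,0,0],
    [1,1.4,-3.75,0,0],
    [1,1.4,-3.75,0,0],
    [1,1.4,-3.75,0,0],
    [1,1.4,-3.75,0,0],
    [1,1.4,-3.75,0,0]
  ]
}}

```text
t: 5.32
position: [539.3, -155.9, 304.0]
ee_rot: [3.141, 0.0, 1.531]
contact_force: [-0.0, 0.8, 0.3]
width: 85.7
grasp_force: 0.0
```

Call:
{"api": "drive_tool", "payload": {
  "moves": [
    [1,1.3,-3.7,0,0],
    [1,1.3,-3.7,0,0],
    [1,0,0,-4,0],
    [1,0,0,-4,0],
    [1,0,0,-4,0],
    [1,0,0,-2.3,0],
    [1,0,0,-2,0],
    [1,0,0,0,0]
  ]
}}

```text
t: 5.98
position: [562.4, -226.3, 135.7]
ee_rot: [-3.133, -0.005, 1.531]
contact_force: [-0.7, 0.9, -0.0]
width: 85.3
grasp_force: 0.0
```

Call:
{"api": "drive_tool", "payload": {
  "moves": [
    [0,0,0,0,0],
    [0,0,0,0,0],
    [0,0,0,0,0],
    [0,0,0,0,0],
    [0,0,0,0,0],
    [0,0,0,0,0],
    [0,0,0,0,0],
    [0,0,0,0,0]
  ],
  "newtons": 25
}}

```text
t: 6.65
position: [565.4, -227.9, 142.2]
ee_rot: [3.141, 0.0, 1.532]
contact_force: [-2.2, 2.0, 7.2]
width: 17.3
grasp_force: 24.8
```

```bash
python3 m.py crop2.png
```

```text
foot 4 [ 536.5 -155.1    1.6] [1.6 0.9 1.8]
needle 6 [587.1 -60.1  83.7] [29.4  2.5  2. ]
jack_toe 5 [507.2 -69.5  83.3] [1.4 0.9 0.7]
wippen 5 [ 540.6 -154.8   54.6] [1.7 0.6 1.6]
brake_tip 5 [458.1   5.3  95.9] [108.   88.2  38.2]
```

View pics/crop2.png

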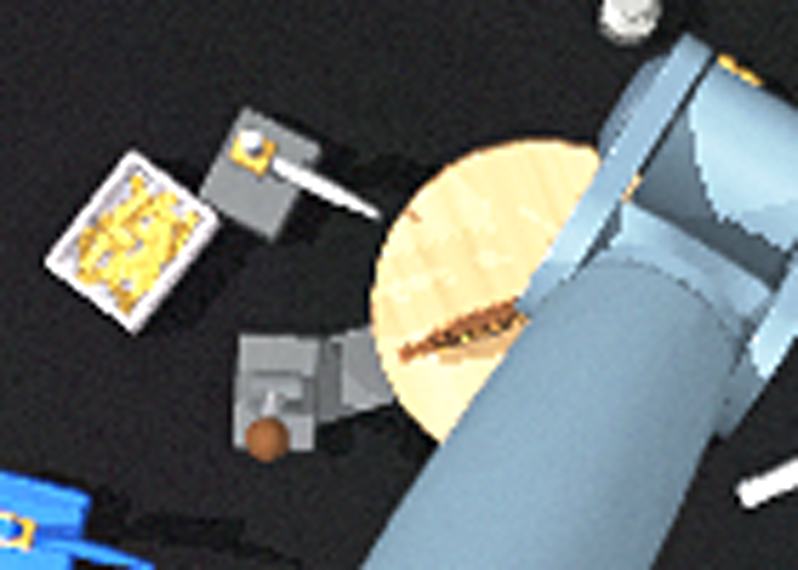

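Call:
{"api": "drive_tool", "payload": {
  "moves": [
    [0,-0.61,-0.28,0,0],
    [0,-0.68,-0.15,0,0],
    [0,-0.69,-0.09,0,0],
    [0,-0.7,-0.03,0,0],
    [0,-0.7,0.03,0,0],
    [0,-0.69,0.09,0,0],
    [0,-0.68,0.15,0,0],
    [0,-0.67,0.21,0,0],
    [0,-0.51,0.21,0,0],
    [0,-0.51,0.25,0,0]
  ]
}}

```text
t: 9.23
position: [501.2, -224.4, 142.2]
ee_rot: [3.138, 0.002, 1.532]
contact_force: [3.0, 2.4, 5.3]
width: 17.3
grasp_force: 25.1
```

Call:
{"api": "drive_tool", "payload": {
  "moves": [
    [0,0,0,0,0],
    [0,0,0,0,0],
    [0,0,0,0,0],
    [0,0,0,0,0]
  ]
}}

```text
t: 9.57
position: [500.9, -224.2, 142.2]
ee_rot: [3.14, 0.001, 1.532]
contact_force: [-1.8, 2.1, 7.9]
width: 17.3
grasp_force: 25.3
```

```bash
python3 m.py crop3.png
```

```text
foot 5 [ 536.6 -155.3    0.4] [1.2 1.9 1.3]
needle 5 [587.7 -59.3  83.7] [1.9 0.4 1.1]
jack_toe 5 [579.5 -76.1  83.4] [14.  31.3 10.8]
brake_tip 5 [456.6   6.9  97.3] [1.4 0.6 1.4]
wippen 6 [ 541.  -152.9   54.8] [16.7 34.9 10.8]
```

View pics/crop3.png

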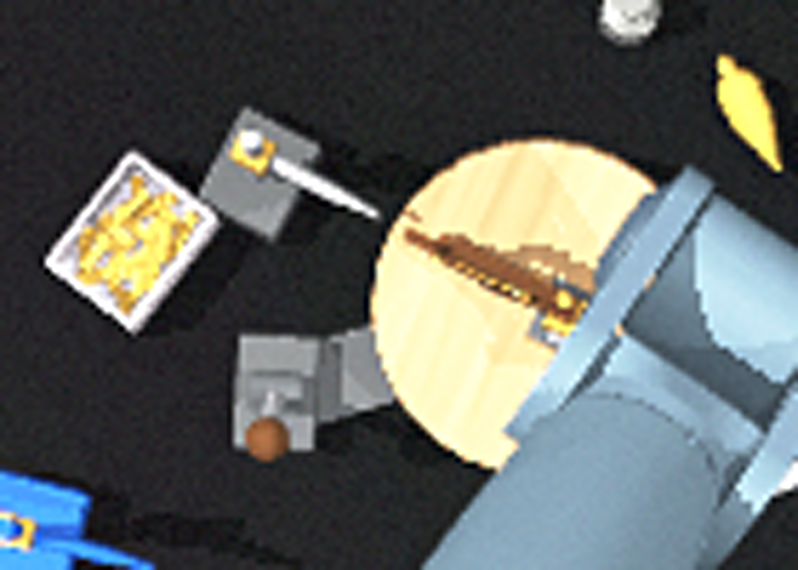

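```bash
cat > w.py <<'E'
from h import *
from scipy.ndimage import map_coordinates
np.set_printoptions(precision=2,suppress=True,linewidth=200)
C=np.array([538.19,-153.26]); S=[snap('top') for _ in range(6)]; s=S[0]
im=np.mean([x['color'].astype(float) for x in S],0)
T=np.linalg.inv(s['camera_from_world']); print('cam',T[:3,3])
A=np.arange(-14,14.1,2)+62
for rad in (74,77,80,83,86,89,92):
    uv=np.array([proj(s,[C[0]+rad*np.cos(np.radians(a)),C[1]+rad*np.sin(np.radians(a)),83.5]) for a in A])
    print(rad,[tuple(int(map_coordinates(im[...,k],[[p[1]],[p[0]]],order=1)[0]) for k in (0,1)) for p in uv])
acc=[]
for x in S[-4:]:
  for q in robot.pinpoint('jack_toe',x):
    w=world(x,q['point'])
    w=ray(x,proj(x,w),83.5)[:2]-C; print(q['p'],np.hypot(*w),np.degrees(np.arctan2(w[1],w[0])))
im=cv2.resize(im[145:180,235:300].astype(np.uint8),None,fx=12,fy=12,interpolation=cv2.INTER_NEAREST)
for r in list(range(60,150,15)):
    u=(proj(s,[C[0]+r*np.cos(np.radians(61.95)),C[1]+r*np.sin(np.radians(61.95)),83.5])-[235,145]+.5)*12
    cv2.circle(im,tuple(int(v) for v in u),3,(0,255,0),-1)
for r in (90,108):
    u=(proj(s,[C[0]+r*np.cos(np.radians(61.95)),C[1]+r*np.sin(np.radians(61.95)),83.5])-[235,145]+.5)*12
    cv2.circle(im,tuple(int(v) for v in u),3,(0,0,255),-1)
cv2.imwrite('pics/z.png',cv2.cvtColor(im,cv2.COLOR_RGB2BGR))
E
python3 w.py
```

```text
cam [ 357.28  -50.19 1396.21]
74 [(255, 247), (255, 248), (255, 249), (255, 251), (253, 250), (255, 250), (205, 171), (149, 92), (164, 106), (208, 169), (252, 247), (255, 251), (255, 251), (255, 253), (255, 253)]
77 [(255, 248), (255, 247), (255, 247), (255, 248), (255, 250), (255, 244), (229, 190), (162, 107), (164, 108), (214, 169), (252, 246), (255, 249), (255, 250), (255, 253), (255, 253)]
80 [(254, 246), (255, 245), (254, 243), (255, 243), (255, 244), (255, 243), (214, 171), (163, 104), (167, 108), (226, 176), (251, 229), (254, 246), (255, 247), (255, 252), (255, 252)]
83 [(253, 238), (254, 239), (254, 238), (254, 241), (254, 240), (254, 237), (238, 197), (154, 97), (151, 97), (200, 157), (253, 232), (255, 245), (255, 251), (255, 251), (255, 251)]
86 [(253, 236), (254, 238), (254, 240), (248, 229), (221, 184), (251, 239), (221, 177), (170, 108), (157, 100), (192, 144), (252, 240), (255, 247), (255, 250), (255, 250), (255, 250)]
89 [(254, 240), (254, 241), (255, 242), (252, 236), (212, 167), (235, 205), (239, 213), (196, 131), (196, 148), (237, 214), (255, 244), (255, 248), (255, 249), (255, 249), (255, 249)]
92 [(254, 247), (255, 244), (255, 246), (232, 211), (199, 154), (248, 237), (255, 245), (246, 229), (255, 238), (255, 240), (255, 246), (255, 252), (254, 251), (255, 250), (255, 250)]
0.62 181.70613210937356 115.95738313276661
0.65 90.81358242911718 61.47243247968253
0.65 86.51824822823005 62.64305170709776
0.64 87.82301790893752 61.94427439868045
```

View pics/z.png

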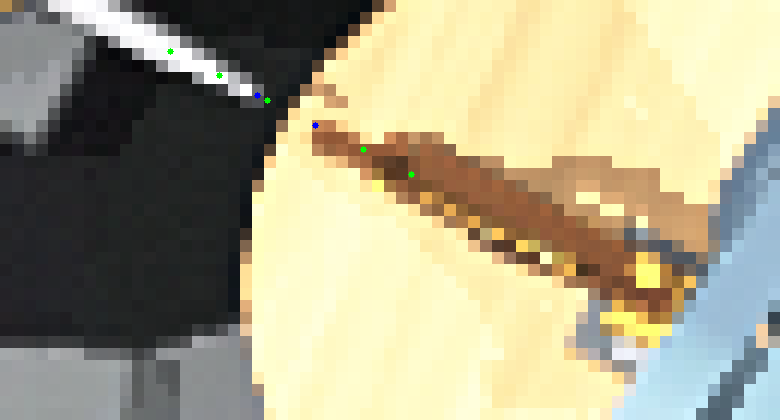

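```bash
cat > n.py <<'E'
from h import *
from scipy.ndimage import map_coordinates
np.set_printoptions(precision=2,suppress=True,linewidth=200)
C=np.array([538.19,-153.26]); ims=[];acc={'needle':[],'jack_toe':[]}
for i in range(12):
    s=snap('top'); ims.append(s['color'].astype(float))
    for o in acc:
        for q in robot.pinpoint(o,s):
            w=ray(s,proj(s,world(s,q['point'])),83.5)[:2]-C; r=np.hypot(*w); a=np.degrees(np.arctan2(w[1],w[0]))
            if abs(a-62)<8 and abs(r-(108 if o=='needle' else 90))<12: acc[o].append((r,a))
for o in acc: v=np.array(acc[o]); print(o,len(v),v.mean(0),v.std(0)/len(v)**.5)
im=np.mean(ims,0); A=np.arange(-16,16,.1)+62
def prof(r,z,ch):
    uv=np.array([proj(s,[C[0]+r*np.cos(np.radians(a)),C[1]+r*np.sin(np.radians(a)),z]) for a in A])
    return map_coordinates(ch,[uv[:,1],uv[:,0]],order=1)
for t in (45,70,110):
    o=[]
    for r in range(116,150,2):
        v=np.clip(prof(r,83.5,im[...,0])-t,0,None); w=np.where(abs(A-62)<6,v,0); o.append((w*A).sum()/w.sum())
    print('needle',t,np.mean(o),np.std(o))
for t in (170,200,230):
    o=[]
    for r in range(72,90,2):
        v=np.clip(t-prof(r,83.5,im[...,1]),0,None); w=np.where(abs(A-63)<5.5,v,0); o.append((w*A).sum()/w.sum())
    print('toe',t,np.array(o),np.mean(o))
E
python3 n.py
```

```text
needle 12 [106.67  62.14] [0.31 0.25]
jack_toe 12 [90.07 62.51] [0.4  0.24]
needle 45 61.944397527856246 0.10134494913802411
needle 70 61.97157919704444 0.10040988230267943
needle 110 62.003325369058715 0.10468162721526172
toe 170 [62.72 62.9  63.18 62.95 62.83 63.15 63.41 63.3  63.07] 63.05698423401381
toe 200 [62.81 62.95 63.21 62.99 62.89 63.19 63.41 63.3  63.1 ] 63.09509705503339
toe 230 [62.85 62.99 63.25 63.03 63.   63.25 63.38 63.28 63.03] 63.11559398672125
```

Call:
{"api": "drive_tool", "payload": {
  "moves": [
    [0,-0.05,0.03,0,0],
    [0,-0.05,0.02,0,0],
    [0,0,0,0,0],
    [0,0,0,0,0],
    [1,0,0,0,0],
    [1,0,0,0,0],
    [1,0,0,0,0],
    [1,0,0,0,0],
    [1,0,0,0,0],
    [1,0,0,0,0]
  ]
}}

```text
t: 14.45
position: [499.4, -223.3, 140.6]
ee_rot: [-3.141, -0.0, 1.532]
contact_force: [0.3, -0.7, -0.1]
width: 85.8
grasp_force: 0.0
```

Call:
{"api": "drive_tool", "payload": {
  "moves": [
    [1,0,0,2,0],
    [1,0,0,3.5,0],
    [1,0,0,4,0],
    [1,0,0,3.5,0],
    [0,-1.4,3.8,0,0],
    [0,-1.4,3.8,0,0],
    [0,-1.4,3.8,0,0],
    [0,-1.4,3.8,0,0],
    [0,-1.4,3.8,0,0],
    [0,-1.4,3.8,0,0]
  ]
}}

```text
t: 15.28
position: [414.5, 6.0, 270.8]
ee_rot: [3.141, 0.0, 1.531]
contact_force: [0.9, 0.3, -0.2]
width: 12.1
grasp_force: 0.0
```

Call:
{"api": "drive_tool", "payload": {
  "moves": [
    [0,-1.4,3.8,0,0],
    [0,-1.4,3.8,0,0],
    [0,-1.4,3.8,0,0],
    [0,-1.4,3.8,0,0],
    [0,-1.4,3.8,0,0],
    [0,-1.4,3.8,0,0],
    [0,0,0,0,0]
  ]
}}

```text
t: 15.87
position: [328.4, 237.5, 270.9]
ee_rot: [-3.141, -0.002, 1.542]
contact_force: [0.7, -1.1, -0.5]
width: 0.2
grasp_force: 0.0
```

```bash
python3 n.py
cat > k.py <<'E'
from h import *
np.set_printoptions(precision=2,suppress=True,linewidth=200)
C=np.array([538.19,-153.26]); acc={}
for i in range(6):
    s=snap('side')
    if not i: cv2.imwrite('pics/side2.png',cv2.cvtColor(cv2.resize(s['color'][130:240,180:340],None,fx=4.9,fy=4.9,interpolation=cv2.INTER_CUBIC),cv2.COLOR_RGB2BGR))
    for o,z in (('needle',83.5),('jack_toe',83.5),('knob_grip',85),('brake_tip',92)):
        for q in robot.pinpoint(o,s):
            w=ray(s,proj(s,world(s,q['point'])),z)[:2]-C
            if q['p']>.3 and np.hypot(*w)<200: acc.setdefault(o,[]).append(np.r_[w+C,np.hypot(*w),np.degrees(np.arctan2(w[1],w[0]))])
for o in acc: print(o,len(acc[o]),np.median(acc[o],0),np.std(acc[o],0))
print(robot.sense()['t'])
s=snap('top'); im=cv2.resize(s['color'][120:220,200:330],None,fx=6,fy=6,interpolation=cv2.INTER_NEAREST)
cv2.imwrite('pics/top4.png',cv2.cvtColor(im,cv2.COLOR_RGB2BGR))
E
python3 k.py
```

```text
needle 11 [106.38  62.31] [0.56 0.3 ]
jack_toe 12 [88.75 62.39] [0.35 0.33]
needle 45 61.92191091518001 0.113676482835685
needle 70 61.9479261537682 0.11269327390208181
needle 110 61.97966562165255 0.11752094997731945
toe 170 [62.25 62.38 62.21 62.1  62.31 62.45 62.34 62.17 62.47] 62.298437792097566
toe 200 [62.28 62.44 62.23 62.15 62.36 62.49 62.36 62.25 62.49] 62.33811513137183
toe 230 [62.26 62.5  62.25 62.21 62.42 62.47 62.37 62.32 62.38] 62.3545715704275
needle 8 [585.95 -62.9  102.7   61.61] [43.85 56.76 13.92 64.8 ]
knob_grip 5 [ 497.77 -223.28   81.4  -119.  ] [36.41 30.73 12.52 50.64]
brake_tip 5 [461.07   2.04 174.44 116.47] [1.21 2.23 2.14 0.45]
jack_toe 2 [ 449.26 -212.88  112.82 -140.32] [47.75  8.73 33.02 19.26]
19.1667
```

View pics/top4.png

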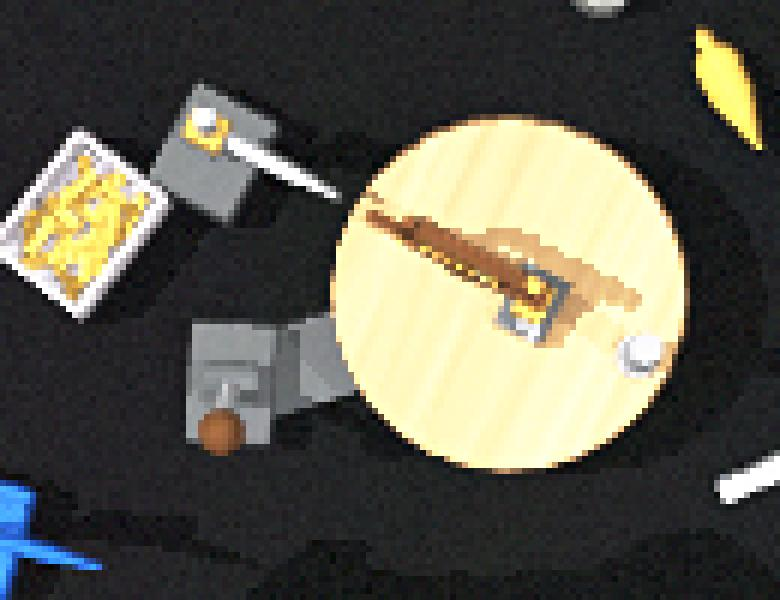

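View pics/side2.png

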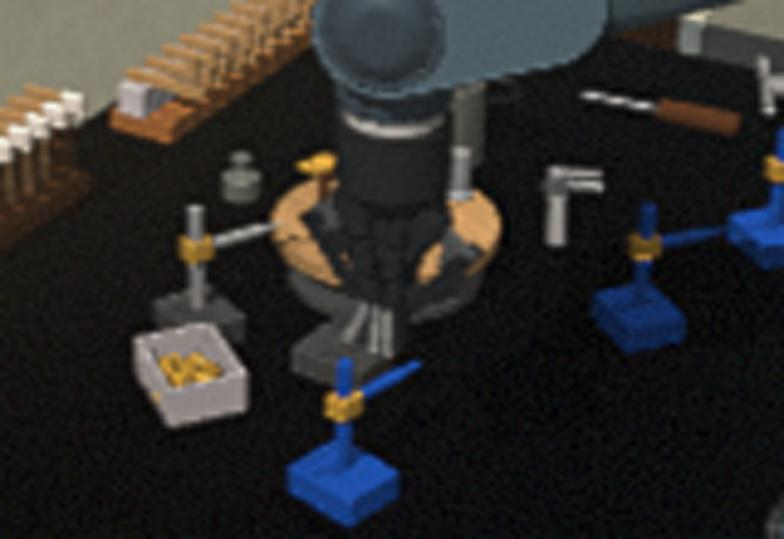

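Call:
{"api": "drive_tool", "payload": {
  "moves": [
    [0,1.37,-3.85,0,0],
    [0,1.37,-3.85,0,0],
    [0,1.37,-3.85,0,0],
    [0,1.37,-3.85,0,0],
    [0,1.37,-3.85,0,0],
    [0,1.37,-3.85,0,0],
    [0,0,0,-3.9,0],
    [0,0,0,-4,0],
    [0,0,0,-3.9,0],
    [0,0,0,0,0]
  ]
}}

```text
t: 20.05
position: [408.6, 2.5, 145.7]
ee_rot: [-3.126, -0.004, 1.531]
contact_force: [-1.3, 1.0, -1.1]
width: 0.0
grasp_force: 0.0
```

Call:
{"api": "drive_tool", "payload": {
  "moves": [
    [0,1,0,0,0],
    [0,1,0,0,0],
    [0,1,-0.05,0,0],
    [0,1,-0.05,0,0],
    [0,1,-0.06,0,0],
    [0,1,-0.06,0,0],
    [0,1,-0.06,0,0]
  ]
}}

```text
t: 20.63
position: [485.1, -1.2, 154.2]
ee_rot: [3.14, 0.0, 1.532]
contact_force: [-0.9, -0.1, 0.7]
width: 0.1
grasp_force: 0.4
```

Call:
{"api": "drive_tool", "payload": {
  "moves": [
    [0,0.5,0.1,0,0],
    [0,0.5,0.1,0,0],
    [0,0.5,0,0,0],
    [0,0.3,0,0,0],
    [0,0,0,0,0]
  ]
}}

```text
t: 21.05
position: [502.1, 0.9, 152.8]
ee_rot: [-3.141, -0.0, 1.532]
contact_force: [-0.7, -0.3, 0.1]
width: -0.2
grasp_force: 0.0
```

Run:
```python
from h import *
np.set_printoptions(precision=1,suppress=True)
for n in('top','side','top','side'):
    s=snap(n)
    if n=='side': cv2.imwrite('pics/b.png',cv2.cvtColor(cv2.resize(s['color'][140:230,190:320],None,fx=6,fy=6),cv2.COLOR_RGB2BGR))
    for q in robot.pinpoint('brake_tip',s): print(n,q['p'],world(s,q['point']))
```

```text
top 0.74 [ 445.2 -567.4   -0.6]
top 0.15 [ 499.5 -223.3   83.3]
side 0.5 [529.3   2.1  93.6]
side 0.39 [531.2   1.5  93.6]
```

Call:
{"api": "drive_tool", "payload": {
  "moves": [
    [0,0.3,0,0,0],
    [0,0.3,0,0,0],
    [0,0,0,0,0],
    [0,0,0,0,0]
  ]
}}

```text
t: 21.78
position: [505.1, 0.9, 152.3]
ee_rot: [-3.131, 0.0, 1.533]
contact_force: [-15.9, -0.7, 11.9]
width: 0.0
grasp_force: 7.9
```

Call:
{"api": "drive_tool", "payload": {
  "moves": [
    [0,0.1,0,0,0],
    [0,0,0,0,0],
    [0,-0.5,0,0,0],
    [0,-3,0,0,0],
    [0,-3.5,0,1,0],
    [0,-2,0,3.5,0],
    [0,0,0,4,0],
    [0,-1.4,3.8,2,0],
    [0,-1,4,0,0],
    [0,-1,4,0,0]
  ]
}}

```text
t: 22.62
position: [386.5, 116.6, 258.9]
ee_rot: [3.135, -0.001, 1.529]
contact_force: [1.1, 0.0, -0.7]
width: -0.2
grasp_force: 0.0
```

Call:
{"api": "drive_tool", "payload": {
  "moves": [
    [0,-1,4,0,0],
    [0,-1,4,0,0],
    [0,0,4.1,0,0],
    [0,0,4.1,0,0],
    [0,0,4.1,0,0],
    [0,0,4.1,0,0],
    [0,0,4.1,0,0],
    [0,0,4.1,0,0],
    [0,0,0,0,0]
  ]
}}

```text
t: 23.37
position: [365.3, 447.1, 255.9]
ee_rot: [3.142, -0.002, 1.537]
contact_force: [0.2, -1.3, 0.8]
width: -0.2
grasp_force: 0.0
```

```bash
python3 n.py; python3 k.py
```

```text
needle 12 [106.11  62.33] [0.36 0.18]
jack_toe 12 [90.   62.04] [0.43 0.26]
needle 45 61.922758594299054 0.1128544390362019
needle 70 61.948111818645245 0.11288866854894218
needle 110 61.979320051222174 0.11809352682547616
toe 170 [62.26 62.38 62.21 62.11 62.32 62.44 62.31 62.15 62.47] 62.29518814261942
toe 200 [62.29 62.44 62.23 62.15 62.37 62.48 62.34 62.23 62.48] 62.334987294253246
toe 230 [62.27 62.51 62.26 62.22 62.43 62.46 62.35 62.31 62.37] 62.351713116534825
jack_toe 7 [578.5  -72.73  91.83  63.95] [62.01 48.39 20.17 77.21]
knob_grip 7 [ 498.43 -224.88   80.77 -120.01] [9.94 6.   2.88 7.83]
brake_tip 7 [530.22   1.96 155.43  92.94] [47.99 66.23  3.23 90.95]
needle 2 [ 490.12 -140.92  117.66  -49.26] [ 90.47  64.11  30.24 110.25]
26.6667
```

View pics/top4.png

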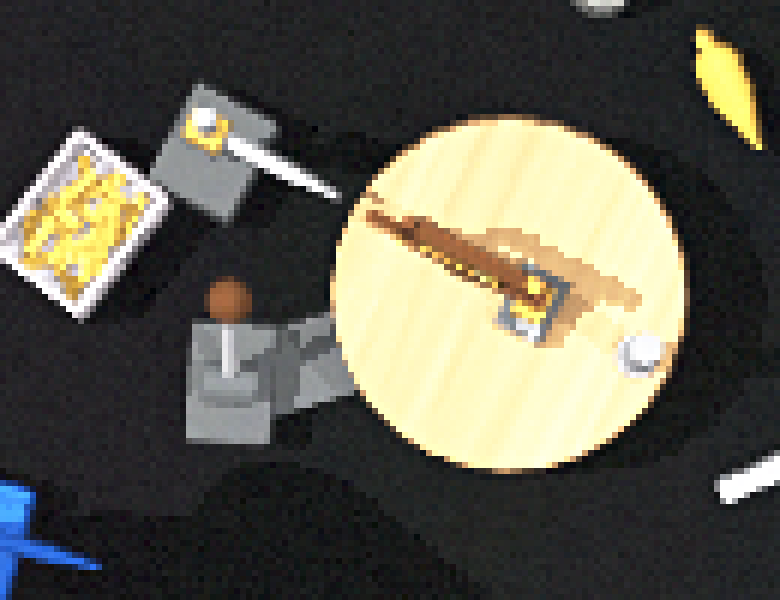

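The lever has swung over: the ball is now at pixel (228,300), up from (222,432). The toe still lines up with the needle and the table hasn't moved.

```bash
python3 -c "
from plant import robot
print(robot.close_job())"
```

```text
the job is handed in; nothing more can be done
None
```

The jack toe points at the needle tip to within about 0.4° as measured from the top camera, the brake lever is against its "on" stop, and the job was handed in at about 27 s of the 53 s; no verdict came back.

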